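# Turn the slotted disc and push the locking bar through

## Robot

A 7-joint arm with a two-finger parallel gripper is mounted at the origin on the work surface; the furniture and walls round the work are solid. World frame = base frame: x ahead of the robot, y to its left, z up, the work surface at z = 0. Lengths are in m, angles in rad, forces in N, time in s.
With the tool pointing down it reaches from about 0.35 to 0.775 m from the base axis. Payload 3.1 kg.
Tool frame: the origin (TCP) lies on the centre line of the jaws, within the pads' length; the fingertips stand 14 mm ahead of it and the grasp point (between the pads) lies 5 mm behind it; z points along the fingers, y is the line along which they close (so a half turn about z gives the same grasp; the last joint's range is limited). The gripper opens to 85 mm and grips with 20 to 120 N. Pads are 22 mm wide; open, the fingers measure 114 mm over their backs; the gripper's body (76 mm by 85 mm) begins 54 mm behind the grasp point. The pads swing forward as they close: fully open they stand 13 mm farther back than shut.
Start: joints at [1.144, 0.311, 0.014, 1.512, -0.004, 1.319, -0.027], TCP at [0.206, -0.51, 0.245] pointing down, gripper open.
Joint ranges: [-2.7, 2.7], [-0.3, 1.91], [-1.27, 1.3], [0.12, 2.57], [-1.44, 4.58], [0.2, 2.03], [-3.05, 3.05]. Speed limits (rad/s): [2.79, 2.79, 3.14, 3.14, 3.14, 3.14, 3.14].

## Interface

Orientations are given as a unit quaternion [x, y, z, w].
In Python, from station import ctrl gives the robot as it stands.
- The arm moves only by the tool apply_moves, never from a script. Its argument "commands" is a list that holds one entry, the list of rows, each a list of 7 numbers: the shift along the world's x, y, z in m, then the turn, a rotation vector about the world's x, y, z in rad, then the finger opening in m, from 0 to 0.0854. In form: [[[x, y, z, wx, wy, wz, claw], ...]]. A call has 1 to 10 rows; each row is the pose to reach, as a shift and turn from the pose commanded when the call began; what a row does not reach only later rows make up. A row lasts 1/12 s, in which the tool goes at most 41.7 mm and 7.16 degrees, less where a joint would pass 70% of its speed; a pose out of reach is approached as far as the arm can. A call with a gripper value outside its range is refused whole. The fingers move at their own pace and stop on an object; "newtons" is the grip in N (left out, the last holds). Time passes only in rows, so rows that repeat a pose let the fingers close. It gives the time, the measured TCP pose, the force, the opening and the grip force at its end, in the units of the state.
- ctrl.sense(): the state, without advancing time (a new reading comes with each control period).
- ctrl.grab_frame(name): name is "scene" or "top" or "wrist"; returns a dict with "pixels" (400x640x3 uint8, red, green, blue), "depth" (400x640 float32, m along the optical axis (not along the pixel's ray), 0 where there is no reading), "fx", "fy", "cx", "cy" (pixels), "rvec" (rotation vector, rad) and "tvec" (3), from world to camera coordinates, as OpenCV has them; the wrist camera has in their place "hand_eye" (4x4, takes a point from camera to tool coordinates, whose origin is the TCP and whose axes are the flange's). Camera axes: x right, y down, z forward; pixel columns grow to the right and rows downward; lengths in m; the calibration is good to about 2 mm. A picture is of the moment at which its call begins: read the wrist's pose just before it.
- ctrl.job_done(): hands the job in; it is judged then, once.
The state is a dict: "t": time; "q": joint angles; "joint_velocities": joint speeds; "tau": joint torques, N m; "eef_pos": TCP position; "ee_rot": TCP orientation; "contact_force": force on the tool from outside, world axes, zero at the start; "ft_torque": the same for the moment, N m; "opening": finger opening in m; "grip_force": force on a finger pad.
Only numpy, scipy, OpenCV 4.12 (cv2) and the standard library are available. Lean on these libraries where they do the work, as an engineer would, in place of code of your own. Each camera call takes 0.05 s, during which the arm holds its last target. There are 200 camera calls.

## Task

Lock the shaft of the blue bench fixture: push a black post to turn the slotted disc until its yellow-floored slot lines up with the steel locking bar, then push the bar by its red head through the slot until the head is fully home against the guide. Only push with the fingers: do not lift the bar out of its guide, and leave the screwdriver, the hex key and the bit case where they lie.

Things in the scene. Friction and masses are not known exactly. Their poses are not given: they have to be found in the camera images.
- lock_base: Fixed shaft-lock fixture on a blue deck 312 x 112 x 12 mm. Origin: on the table under the disc's vertical axis. Its x axis is the direction in which the bar is pushed, z is up. The disc (radius 45 mm) turns at x = 0; beyond it, x = 48 to 70 mm, a keeper of two cheeks 24 mm apart. Guide, disc and keeper tops are level, at z = 44 to 45 mm: above 47 mm only the posts and the bar's head stand.
- guide_end (a point): Middle of the guide's rear end, at x = -93 mm, z = 34 mm in the fixture's frame. The guide is two dark steel walls with a 20 mm channel between, x = -93 to -48 mm, on a grey bed 46 mm wide whose top is at z = 24 mm and which runs back to x = -232 mm.
- index_disc (a joint): Angle of the slotted disc about the vertical axis, rad, counter-clockwise from above positive. The slot lines up with the bar at 0, pi and -pi. It starts between 0.55 and 2.59, turns either way (within +-6.3) and stays where it is left; turning takes about 0.05 N m (under 2 N at a post).
- disc_slot (a point): Centre of the slotted disc at its top face, on its axis (44 mm above the table); the disc is aluminium, 90 mm in diameter, its open-topped slot with a yellow floor is 24 mm wide, 20 mm deep, runs right across and lies along this point's x axis.
- post_a (a point): One black post, 12 mm in diameter, standing on the disc 31 mm from its axis, on the disc's +y side (90 degrees from the slot); this point is on the post's axis half-way up its free length, 62 mm above the table; the post's top is at 80 mm.
- post_b (a point): The other black post, the same, on the disc's -y side.
- bar_head (a point): Centre of the rear face, to be pushed, of the locking bar's red head (14 thick x 40 wide x 36 mm high, from z = 24 to 60 mm; this point at 42). Site x points along the bar to its nose. Fully home, the head bears on the guide's rear end and this point is at x = -107 mm in the fixture's frame. Moving it takes about 2 to 5 N.
- bar_nose (a point): Tip of the bar's half-round nose, at mid-height (33 mm). The bar is bright steel, 18 x 18 mm, about 0.4 kg, reaching 152 mm ahead of its head's front face; it lies loose in the open guide, in line with the fixture's x axis, nose 4 to 16 mm short of the disc at the start, 14 mm past it when home. A slot up to 0.05 rad off lets it in freely.
- bit_case: Bystander: black flat case 38 x 85 x 14 mm lying beside the fixture. Origin under its centre.
- screwdriver: Bystander: yellow-handled screwdriver, 20 x 150 x 20 mm, lying beside the fixture. Origin under its centre.
- hex_key: Bystander: black hex key, 23 x 78 x 6 mm, lying beside the fixture. Origin under its centre.

How it is judged:
On the way, in this order (a step that is already met when the one before it is completed fails the run):
1. the slot is lined up with the bar (within 0.12 rad) (angle between the x axis of disc_slot and the x axis of lock_base, either way round below 0.12 rad), for 0.2 s.
2. the bar is through the slot and its head is home (x of bar_head in the frame of lock_base between -0.112 and -0.102 m), for 0.2 s.
At the end, for the whole second after the job is handed in: The bar lies level in its guide, through the disc's slot, with its head home: the head's rear face is within 5 mm of x = -107 mm in the fixture's frame, within 6 mm of the centre line and of its resting height; bar within 0.08 rad and slot within 0.12 rad of the fixture's x axis (all of step 2 and angle between the x axis of disc_slot and the x axis of lock_base, either way round below 0.12 rad and y of bar_head in the frame of lock_base between -0.006 and 0.006 m and z of bar_head in the frame of lock_base between 0.036 and 0.048 m and angle between the x axis of bar_head and the x axis of lock_base, either way round below 0.08 rad); the robot touches nothing.
It fails at once if the bar is lifted (head 12 mm above where it rests)  (z of bar_head in the frame of lock_base above 0.054 m).
It fails at once if the bar is tipped over 0.2 rad (angle between bar_head's own z axis and vertical above 0.2 rad).
It fails at once if the bit case is moved more than 20 mm (distance of bit_case from where it was at the start of the episode above 0.02 m).
It fails at once if the screwdriver is moved more than 20 mm (distance of screwdriver from where it was at the start of the episode above 0.02 m).
It fails at once if the hex key is moved more than 20 mm (distance of hex_key from where it was at the start of the episode above 0.02 m).
It also fails if it takes over 64 s, if anything falls off the work surface, if the arm or the gripper's body presses on something with over 40 N, if the wrist force passes 120 N, or if a joint passes its speed limit or range.

## Working session

There is one attempt and no reset: what is moved stays moved. The work goes in short steps, Python scripts to look and compute and a tool call to move; the robot and the scene stay as the last step left them, time stands still between calls to the robot, and variables do not carry over. Pictures are saved under pics/ and viewed, at most 10 in all, crops included, and the job is handed in when it is done.

Besides the shell and the picture viewer there is one more tool, called after "Call:" by a JSON object that holds its "fn" and its "kwargs", one argument or row to a line. apply_moves: Moves the arm, as the interface text tells. Its arguments: {"type":"object","properties":{"commands":{"type":"array"},"newtons":{"type":"number"}},"required":["commands"]}

```bash
mkdir -p pics
cat > h.py <<'E'
import numpy as np, cv2
from station import ctrl
def grab(n,save):
    f=ctrl.grab_frame(n); np.savez(''+save+'.npz',**f)
    cv2.imwrite(f'pics/{save}.png',f['pixels'][:,:,::-1]); return f
def world(f,u,v,z=None):
    R=cv2.Rodrigues(np.array(f['rvec'],float))[0]; t=np.array(f['tvec'],float).ravel()
    r=np.array([(u-f['cx'])/f['fx'],(v-f['cy'])/f['fy'],1.]); c=-R.T@t; d=R.T@r
    if z is None: return c+d*f['depth'][int(v),int(u)]
    return c+d*(z-c[2])/d[2]
E
python3 - <<'E'
from h import *
s=ctrl.sense(); print(s)
for n in('top','scene'): grab(n,n+'0')
E
```

```text
{'t': 0.0, 'q': array([ 1.14430494,  0.31175875,  0.01395745,  1.51306941, -0.00440211,
        1.31919562, -0.02719195]), 'joint_velocities': array([ 8.09629104e-04,  9.67558723e-04,  1.64937083e-03,  7.78335324e-04,
       -7.58336518e-05,  5.92525910e-04,  1.25620056e-03]), 'tau': array([ 2.75691109e-04, -3.79911518e+01,  1.45832514e-01, -2.30589437e+01,
        1.21994925e-02,  1.36011536e-02,  1.43721655e-05]), 'eef_pos': array([ 0.20621716, -0.50911973,  0.24419781]), 'ee_rot': array([ 9.81537062e-01,  1.91268283e-01, -2.71362437e-04, -1.16911804e-03]), 'contact_force': array([-0.62166115,  0.1083926 ,  0.57437935]), 'ft_torque': array([ 0.0430514 ,  0.01994167, -0.00501949]), 'grip_force': 0.0, 'opening': 0.08525084590585956}
```

View pics/top0.png

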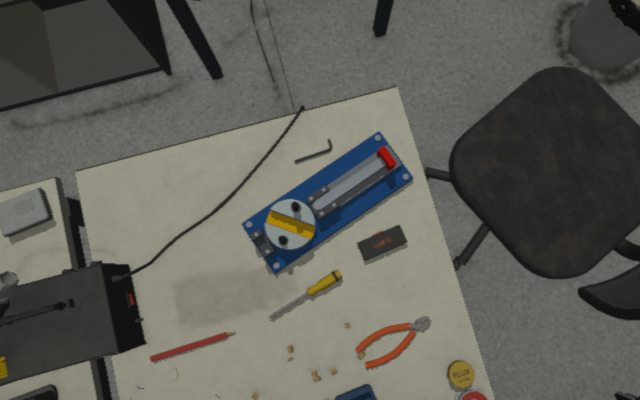

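View pics/scene0.png

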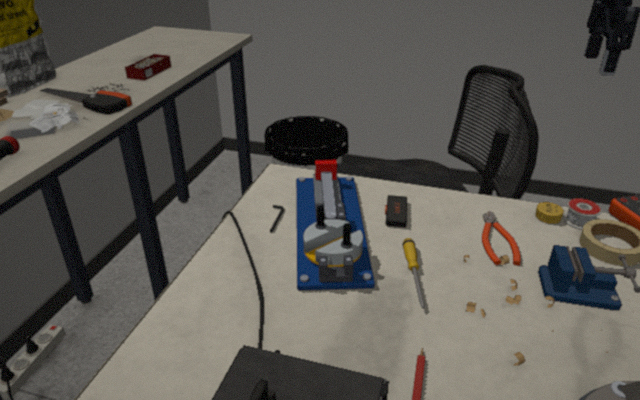

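The top view shows the disc near (290,223), its posts near (295,207) and (283,240), and the red head near (387,157). I'll enlarge it and compute world coordinates.

Run:
```python
from h import *
f=dict(np.load('top0.npz'))
c=f['pixels'][120:280,235:420,::-1]; cv2.imwrite('pics/c.png',cv2.resize(c,None,fx=4,fy=3.75*4/3.75,interpolation=cv2.INTER_CUBIC)[:600] if 0 else cv2.resize(c,(740,600),interpolation=cv2.INTER_CUBIC))
P=f['pixels'].astype(int); D=f['depth']
h,w=D.shape; R=cv2.Rodrigues(f['rvec'])[0]; t=f['tvec'].ravel()
v,u=np.mgrid[:h,:w]; X=np.dstack([(u-f['cx'])/f['fx']*D,(v-f['cy'])/f['fy']*D,D]); W=(X-t)@R; np.save('W.npy',W)
r,g,b=P[...,0],P[...,1],P[...,2]
roi=np.zeros((h,w),bool); roi[120:280,235:420]=1
blue=roi&(b>80)&(r<60)&(b>g+25); red=roi&(r>120)&(g<70); yel=roi&(r>150)&(g>120)&(b<80)&(v<246)&(u<320)
for n,m in(('red',red),('yel',yel)):
    q=W[m]; print(n,m.sum(),np.median(q,0),cv2.minAreaRect(q[:,:2].astype(np.float32)*1000))
q=W[blue]; print('blue',np.median(q,0),cv2.minAreaRect(q[:,:2].astype(np.float32)*1000))
for uv in((295,207),(283,240)): print(uv,world(f,*uv),world(f,*uv,z=.08))
print('cam',-R.T@t)
# bystanders
for n,uv in dict(case=(383,243),sd=(306,294),hex=(315,154)).items(): print(n,world(f,*uv,z=.01))
```

```text
red 149 [ 0.58969843 -0.28803332  0.06111549] ((484.4703369140625, -261.48529052734375), (68.36048889160156, 244.9284210205078), 67.19722747802734)
yel 245 [ 0.47040611 -0.10676529  0.02453736] ((447.4367370605469, -137.4611053466797), (149.90513610839844, 36.45326232910156), 49.40473556518555)
blue [ 0.5384232  -0.20959924  0.0130256 ] ((495.1012268066406, -197.79830932617188), (165.57217407226562, 308.88250732421875), 34.069984436035156)
(295, 207) [ 0.49729453 -0.12670349  0.08067491] [ 0.49738771 -0.12665725  0.08      ]
(283, 240) [ 0.44160497 -0.10638195  0.07768435] [ 0.44144417 -0.10659756  0.08      ]
cam [ 0.38482429 -0.18251418  0.89535815]
case [ 0.43947236 -0.28273882  0.01      ]
sd [ 0.3490694  -0.14208682  0.01      ]
hex [ 0.60734247 -0.15919496  0.01      ]
```

View pics/c.png

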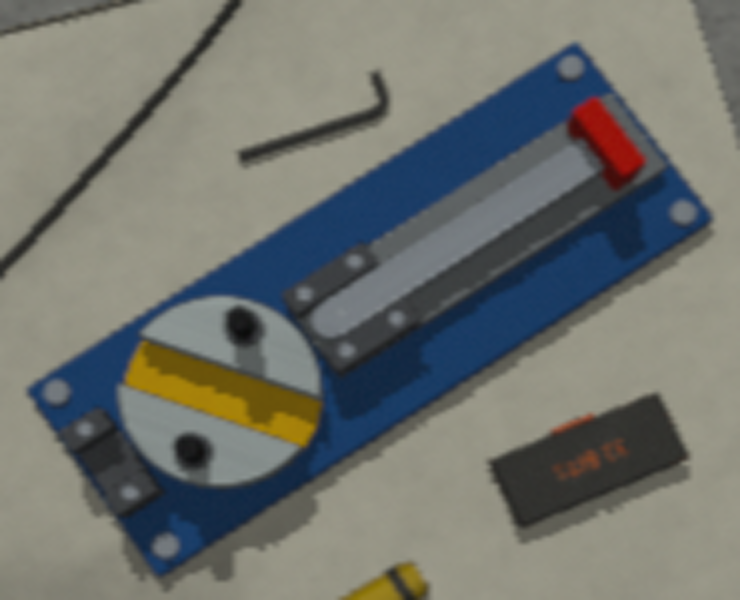

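Run:
```python
from h import *
f=dict(np.load('top0.npz'))
w=lambda x,y,z: world(f,235+x/4-.5+.125,120+y/3.75-.5+.13,z)
B=[w(x,y,.013) for x,y in((571,68),(684,212),(166,546),(56,392))]
K=[w(x,y,.012) for x,y in((575,43),(712,215),(165,575),(30,390))]
for Q in(B,K):
    ax=(Q[2]+Q[3]-Q[0]-Q[1])/2; ay=Q[1]-Q[0]
    print(np.round(Q,4).tolist(),'len',np.linalg.norm(ax),np.linalg.norm(ay),'yaw',np.arctan2(ax[1],ax[0]),np.arctan2(ay[1],ay[0]), 'c',np.mean(Q,0))
yaw=np.arctan2(ax[1],ax[0])
pa=w(241,322,.08);pb=w(193,447,.08); c=(pa+pb)/2
print('posts',pa,pb,np.linalg.norm(pa-pb),'centre',c)
# slot edges at z .044 : centre disc from rim
print('disc rim c',w(220,391,.044))
for yw in(yaw,):
  ex=np.array([np.cos(yw),np.sin(yw),0]);ey=np.array([-ex[1],ex[0],0])
  for n,p in dict(head=w(593,112,.06)/2+w(630,172,.06)/2,nose=w(312,330,.042),pa=pa,pb=pb,boltmid=np.mean(B,0)).items():
    print(n,p,(p-c)@ex,(p-c)@ey)
  d=(pb-pa); s=np.arctan2(d[1],d[0])-np.pi/2-yw; print('slot angle',(s+np.pi)%(2*np.pi)-np.pi)
```

```text
[[0.637, -0.2768, 0.013], [0.5629, -0.3276, 0.013], [0.4006, -0.0882, 0.013], [0.4756, -0.0371, 0.013]] len 0.2890870450301696 0.0898244278900721 yaw 2.165032497788075 -2.541329672862547 c [ 0.51901737 -0.18244843  0.013     ]
[[0.6503, -0.2791, 0.012], [0.5615, -0.3407, 0.012], [0.3868, -0.0878, 0.012], [0.4767, -0.025, 0.012]] len 0.30754395820110664 0.1080626391642005 yaw 2.172546840638432 -2.535473999321116 c [ 0.51882078 -0.18316659  0.012     ]
posts [ 0.49997342 -0.12643698  0.08      ] [ 0.4434145  -0.10637366  0.08      ] 0.06001206158668221 centre [ 0.47169396 -0.11640532  0.08      ]
disc rim c [ 0.47228457 -0.11477179  0.044     ]
head [ 0.58738738 -0.28886635  0.06      ] -0.20766001850470087 0.002256445485749907
nose [ 0.50125672 -0.15545488  0.042     ] -0.04892542299693207 -0.0022645167876231046
pa [ 0.49997342 -0.12643698  0.08      ] -0.024278171929111934 -0.017633271158563224
pb [ 0.4434145  -0.10637366  0.08      ] 0.024278171929111903 0.01763327115856318
boltmid [ 0.51901737 -0.18244843  0.013     ] -0.081231505808256 -0.0016247596762061943
slot angle -0.9426356103145528
```

Fixture estimate: disc centre (0.472, -0.115), yaw about 2.168, slot angle about 2.20, so it needs +0.94 rad to reach pi. I'll push post_a in fixture +x, with the fingers closed and above the guide.

Call:
{"fn": "apply_moves", "kwargs": {
  "commands": [
    [[0.02,0.022,0,0,0,0.11,0.0],[0.04,0.044,0,0,0,0.22,0.0],[0.06,0.066,0,0,0,0.33,0.0],[0.08,0.088,0,0,0,0.44,0.0],[0.1,0.11,0,0,0,0.55,0.0],[0.12,0.132,0,0,0,0.66,0.0],[0.14,0.154,0,0,0,0.77,0.0],[0.16,0.176,0,0,0,0.88,0.0],[0.16,0.18,0,0,0,0.89,0.0],[0.16,0.18,0,0,0,0.89,0.0]]
  ],
  "newtons": 40
}}

```text
t: 0.93
eef_pos: [0.3679, -0.3269, 0.245]
ee_rot: [0.802, 0.597, 0.0, -0.001]
contact_force: [-1.2, -0.5, -0.1]
opening: 0.0
grip_force: 0.0
```

Call:
{"fn": "apply_moves", "kwargs": {
  "commands": [
    [[0.02,0.022,0,0,0,0.11,0.0],[0.04,0.044,0,0,0,0.22,0.0],[0.06,0.066,0,0,0,0.33,0.0],[0.08,0.088,0,0,0,0.44,0.0],[0.1,0.11,0,0,0,0.55,0.0],[0.12,0.132,0,0,0,0.66,0.0],[0.14,0.154,0,0,0,0.77,0.0],[0.16,0.178,0,0,0,0.88,0.0],[0.162,0.18,0,0,0,0.893,0.0],[0.162,0.18,0,0,0,0.893,0.0]]
  ]
}}

```text
t: 1.77
eef_pos: [0.5291, -0.1487, 0.2447]
ee_rot: [0.467, 0.884, 0.0, -0.001]
contact_force: [0.2, 0.0, -0.2]
opening: -0.0001
grip_force: 0.0
```

```bash
cat >> h.py <<'E'
C=np.array([.472,-.1155]); YAW=2.168
def fx(p):
    d=np.array(p)[:2]-C; c,s=np.cos(YAW),np.sin(YAW); return np.array([c*d[0]+s*d[1],-s*d[0]+c*d[1]])
def st():
    from scipy.spatial.transform import Rotation as R
    s=ctrl.sense(); M=R.from_quat(s['ee_rot']).as_matrix()
    print(round(s['t'],2),'pos',s['eef_pos'].round(4),'fix',fx(s['eef_pos']).round(4),'yaxis',np.arctan2(M[1,1],M[0,1]).round(3),'want',YAW+np.pi/2-np.pi,'zax',M[:,2].round(3),'F',s['contact_force'].round(1),'op',s['opening'],'q7',s['q'][6])
    return s,M
E
python3 - <<'E'
from h import *
s,M=st()
f=grab('wrist','w1')
np.savez('w1pose.npz',p=s['eef_pos'],M=M)
E
```

```text
1.77 pos [ 0.5291 -0.1487  0.2447] fix [-0.0595 -0.0286] yaxis 0.599 want 0.5972036732051036 zax [-0.001  0.001 -1.   ] F [ 0.2  0.  -0.2] op -7.927448260068165e-05 q7 0.6953285103930684
```

View pics/w1.png

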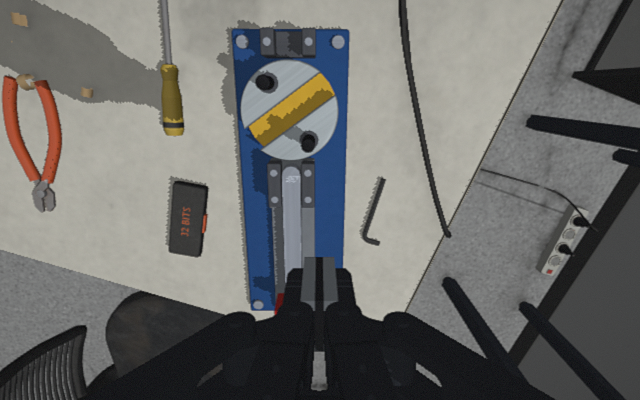

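The wrist view confirms the geometry. The disc centre is near (289,110), post_a is near (308,141) on the right (-y), and the fixture axis runs vertically in the image. I'll refine the centre and yaw from this view.

```bash
cat >> h.py <<'E'
def ww(f,p,M,u,v,z):
    H=np.array(f['hand_eye']); r=np.array([(u-f['cx'])/f['fx'],(v-f['cy'])/f['fy'],1.])
    c=p+M@H[:3,3]; d=M@H[:3,:3]@r; return c+d*(z-c[2])/d[2]
E
python3 - <<'E'
from h import *
f=dict(np.load('w1.npz')); a=np.load('w1pose.npz'); p,M=a['p'],a['M']
g=lambda u,v,z:ww(f,p,M,u,v,z)
for n,q in dict(disc=g(289,110,.044),pa=g(308.5,139,.08),pb=g(264,81,.08),nose=g(291,167,.04),boltL=g(242,42,.013),boltR=g(338,42,.013),boltRear=g(258,305,.013)).items(): print(n,q.round(4),fx(q).round(4))
for e in('finger tip',(319,258)),: pass
print('tip proj z', [g(319,262,z).round(3) for z in (.231,)])
I=cv2.resize(f['pixels'][20:170,220:370,::-1],(600,600),interpolation=cv2.INTER_CUBIC); cv2.imwrite('pics/w1c.png',I)
E
```

```text
disc [ 0.472  -0.1128  0.044 ] [ 0.0022 -0.0015]
pa [ 0.4994 -0.1199  0.08  ] [-0.0191 -0.0202]
pb [ 0.4448 -0.1017  0.08  ] [0.0267 0.0147]
nose [ 0.5025 -0.1574  0.04  ] [-0.0518 -0.0016]
boltL [ 0.4007 -0.0884  0.013 ] [0.0625 0.0437]
boltR [ 0.4757 -0.0375  0.013 ] [ 0.0625 -0.0469]
boltRear [ 0.5629 -0.329   0.013 ] [-0.2276  0.0449]
tip proj z [array([ 0.526, -0.144,  0.231])]
```

View pics/w1c.png

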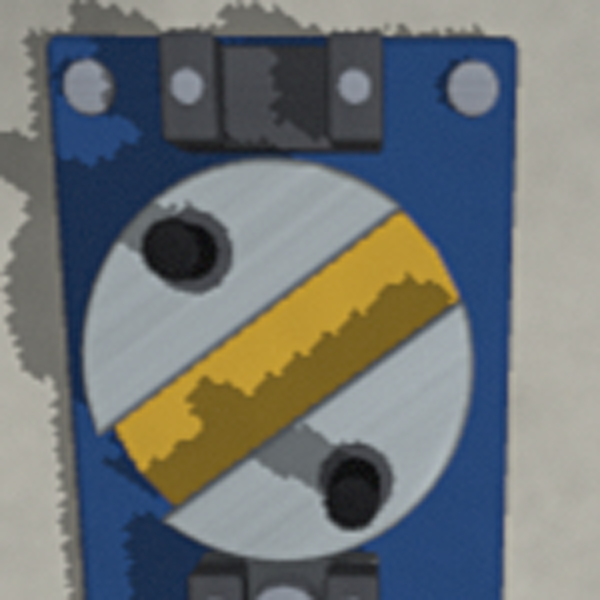

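```bash
sed -i 's/^C=.*/C=np.array([.4725,-.1137]); YAW=2.168/' h.py
```

Call:
{"fn": "apply_moves", "kwargs": {
  "commands": [
    [[0,0,-0.04,0,0,0,0],[0,0,-0.08,0,0,0,0],[0,0,-0.11,0,0,0,0],[0,0,-0.135,0,0,0,0],[0,0,-0.155,0,0,0,0],[0,0,-0.17,0,0,0,0],[0,0,-0.175,0,0,0,0],[0,0,-0.175,0,0,0,0]]
  ]
}}

```text
t: 2.48
eef_pos: [0.5262, -0.1522, 0.0687]
ee_rot: [0.47, 0.883, -0.001, -0.002]
contact_force: [-0.6, 0.4, 0.9]
opening: -0.0001
grip_force: 0.0
```

Call:
{"fn": "apply_moves", "kwargs": {
  "commands": [
    [[-0.0022,0.0033,0,0,0,0,0],[-0.0045,0.0066,0,0,0,0,0],[-0.0067,0.0099,0,0,0,0,0],[-0.009,0.0132,0,0,0,0,0],[-0.0112,0.0165,0,0,0,0,0],[-0.0135,0.0198,0,0,0,0,0],[-0.0157,0.0231,0,0,0,0,0],[-0.018,0.0264,0,0,0,0,0],[-0.0202,0.0298,0,0,0,0,0],[-0.0225,0.0331,0,0,0,0,0]]
  ]
}}

```text
t: 3.32
eef_pos: [0.5192, -0.1186, 0.0733]
ee_rot: [0.468, 0.883, 0.006, 0.014]
contact_force: [25.3, -2.4, -17.0]
opening: -0.0004
grip_force: 11.9
```

Run:
```python
from h import *
s,M=st()
np.savez('w2pose.npz',p=s['eef_pos'],M=M)
f=grab('top','t2'); g=grab('wrist','w2')
A=cv2.resize(f['pixels'][170:280,235:345,::-1],(400,400),interpolation=cv2.INTER_CUBIC)
B=cv2.resize(g['pixels'][:,:,::-1],(400,250),interpolation=cv2.INTER_AREA)
cv2.imwrite('pics/m2.png',np.hstack([A,np.vstack([B,np.zeros((150,400,3),np.uint8)])]))
```

```text
3.32 pos [ 0.5192 -0.1186  0.0733] fix [-0.0303 -0.0358] yaxis 0.596 want 0.5972036732051036 zax [ 0.03  -0.003 -1.   ] F [ 25.3  -2.4 -17. ] op -0.00039064548252243153 q7 0.5623262057022236
```

View pics/m2.png

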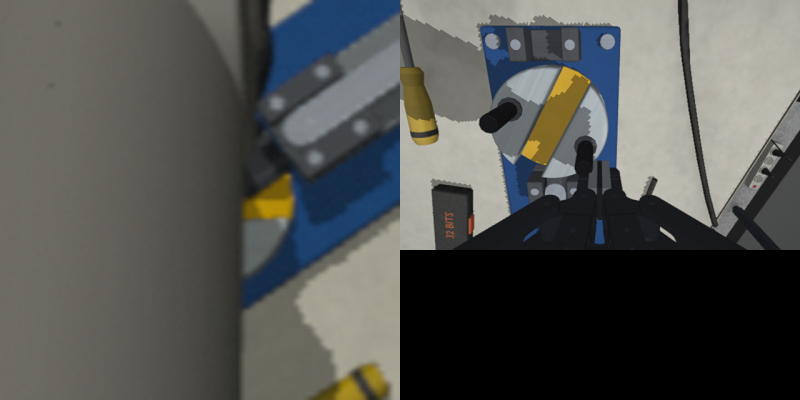

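The wrist view shows the slot still about 27° off. The fingers slipped to post_a's outer side: they are at y = -36 with 25 N on them. I'll back off and come in again directly behind the post.

Call:
{"fn": "apply_moves", "kwargs": {
  "commands": [
    [[0.003,-0.001,0,0,0,0,0],[0.008,-0.007,0.002,0,0,0,0],[0.013,-0.013,0.004,0,0,0,0],[0.0158,-0.017,0.006,0,0,0,0],[0.0158,-0.017,0.006,0,0,0,0],[0.0158,-0.017,0.006,0,0,0,0]]
  ]
}}

```text
t: 3.92
eef_pos: [0.521, -0.1342, 0.0761]
ee_rot: [0.468, 0.884, -0.0, -0.001]
contact_force: [0.1, 0.3, -0.9]
opening: 0.0001
grip_force: 0.0
```

Run:
```python
from h import *
s,M=st()
np.savez('w3pose.npz',p=s['eef_pos'],M=M)
g=grab('wrist','w3')
cv2.imwrite('pics/w3c.png',cv2.resize(g['pixels'][100:400,130:530,::-1],(800,600),interpolation=cv2.INTER_CUBIC))
```

```text
3.92 pos [ 0.521  -0.1342  0.0761] fix [-0.0442 -0.0286] yaxis 0.596 want 0.5972036732051036 zax [-0.001 -0.    -1.   ] F [ 0.1  0.3 -0.9] op 8.608275298874377e-05 q7 0.5909683732897678
```

View pics/w3c.png

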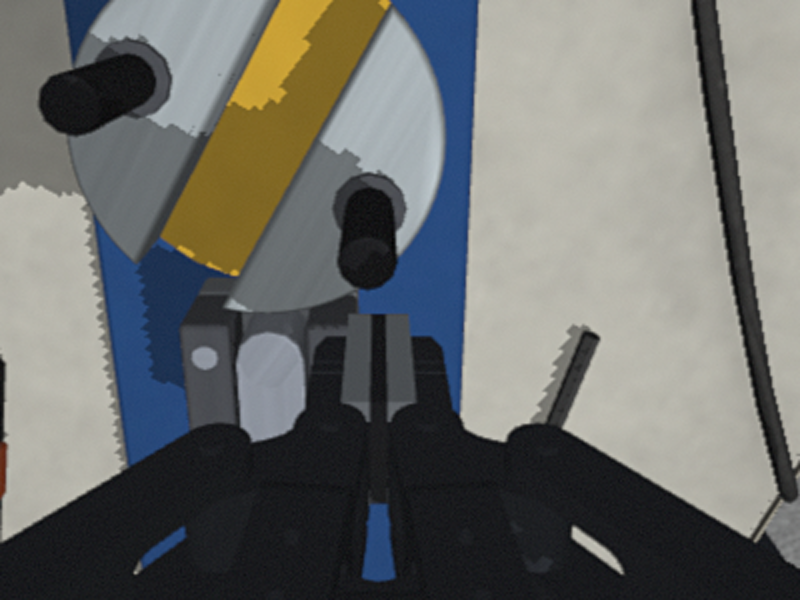

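The view shows post_a's top near (367,265), directly ahead of the silver pads near (378,330) in the crop. The slot edges run (280,0)-(160,240) and (390,5)-(238,275). I'll compute the angle.

```bash
cat >> h.py <<'E'
def slot(tag,edges,x0,y0,k,z=.044):
    f=dict(np.load(tag+'.npz')); a=np.load(tag+'pose.npz')
    g=lambda q: ww(f,a['p'],a['M'],x0+q[0]/k,y0+q[1]/k,z)
    for A,B in edges:
        P,Q=g(A),g(B); d=P-Q; e=(np.arctan2(d[1],d[0])-YAW+np.pi/2)%np.pi-np.pi/2
        print('slot edge err',e.round(3),'offset at',fx(P).round(4),fx(Q).round(4))
    return g
E
python3 - <<'E'
from h import *
g=slot('w3',[((280,0),(160,240)),((390,5),(238,275))],130,100,2)
f=dict(np.load('w3.npz')); a=np.load('w3pose.npz')
q=ww(f,a['p'],a['M'],130+367/2,100+265/2,.08); print('post top',fx(q))
q=ww(f,a['p'],a['M'],130+378/2,100+315/2,.062); print('tip front edge',fx(q))
q=ww(f,a['p'],a['M'],130+345/2,100+315/2,.062); print('tip left',fx(q))
E
```

```text
slot edge err -0.519 offset at [ 0.0319 -0.0074] [-0.0249  0.025 ]
slot edge err -0.529 offset at [ 0.0308 -0.0318] [-0.0345  0.0064]
post top [-0.01637794 -0.02687756]
tip front edge [-0.03647887 -0.0289268 ]
tip left [-0.03645823 -0.021394  ]
```

Call:
{"fn": "apply_moves", "kwargs": {
  "commands": [
    [[-0.0014,0.0022,0,0,0,0,0],[-0.0028,0.0045,0,0,0,0,0],[-0.0042,0.0067,0,0,0,0,0],[-0.0056,0.0089,0,0,0,0,0],[-0.007,0.0112,0,0,0,0,0],[-0.0084,0.0134,0,0,0,0,0],[-0.0098,0.0156,0,0,0,0,0],[-0.0112,0.0178,0,0,0,0,0],[-0.0128,0.0204,0,0,0,0,0],[-0.0134,0.0214,0,0,0,0,0]]
  ]
}}

```text
t: 4.8
eef_pos: [0.5087, -0.1116, 0.0767]
ee_rot: [0.468, 0.884, 0.0, 0.0]
contact_force: [3.0, -0.8, -0.3]
opening: 0.0004
grip_force: 1.2
```

Run:
```python
from h import *
s,M=st()
np.savez('w4pose.npz',p=s['eef_pos'],M=M)
g=grab('wrist','w4')
cv2.imwrite('pics/w4c.png',cv2.resize(g['pixels'][80:380,130:530,::-1],(800,600),interpolation=cv2.INTER_CUBIC))
```

```text
4.8 pos [ 0.5087 -0.1116  0.0767] fix [-0.0187 -0.0311] yaxis 0.598 want 0.5972036732051036 zax [ 0.001  0.    -1.   ] F [ 3.  -0.8 -0.3] op 0.00039794909296443165 q7 0.5571205865401594
```

View pics/w4c.png

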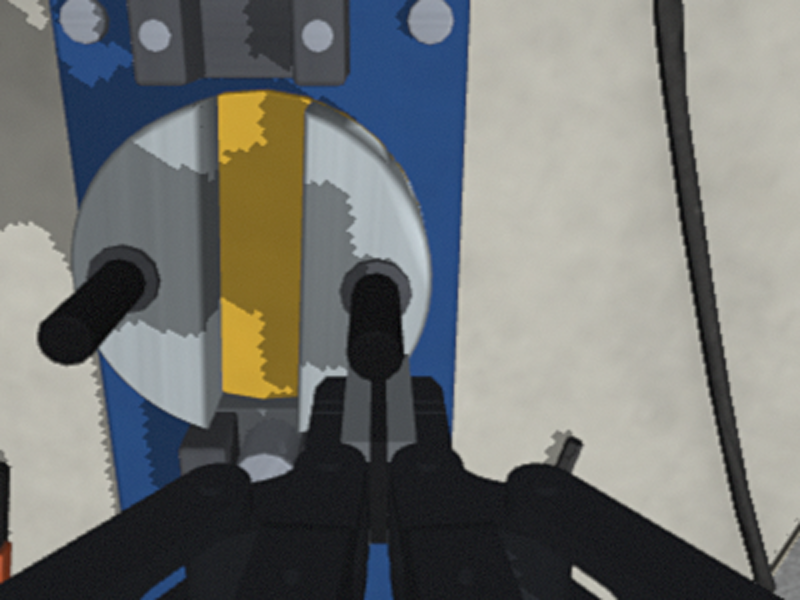

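The slot now looks almost vertical. Its top edges run (197,100)-(209,428) and (305,105)-(299,430). Measuring.

Run:
```python
from h import *
slot('w4',[((197,100),(209,428)),((305,105),(299,430))],130,80,2)
slot('w4',[((220,98),(223,390)),],130,80,2,.024)
f=dict(np.load('w4.npz')); a=np.load('w4pose.npz')
L=[ww(f,a['p'],a['M'],130+x/2,80+y/2,z) for x,y,z in((61,60,.012),(80,225,.012),(468,50,.012),(455,420,.012),(154,37,.045),(317,37,.045),(375,360,.08))]
for q in L: print(fx(q).round(4))
for i in(0,2): d=L[i]-L[i+1]; print('deck edge yaw',np.arctan2(d[1],d[0]))
```

```text
slot edge err -0.048 offset at [0.0443 0.0097] [-0.0422  0.0138]
slot edge err -0.054 offset at [ 0.0431 -0.0149] [-0.0429 -0.0103]
slot edge err -0.064 offset at [0.0425 0.0088] [-0.0423  0.0142]
[0.0513 0.0535]
[0.005  0.0548]
[ 0.0536 -0.0558]
[-0.0603 -0.0561]
[0.0581 0.0177]
[ 0.058  -0.0182]
[-0.0031 -0.0309]
deck edge yaw 2.139927793568206
deck edge yaw 2.171079692895833
```

The slot is about 0.055 rad short. I'll nudge 1.8 mm more, back off, rise and check.

Call:
{"fn": "apply_moves", "kwargs": {
  "commands": [
    [[-0.0005,0.0008,0,0,0,0,0],[-0.001,0.0015,0,0,0,0,0],[-0.001,0.0015,0,0,0,0,0],[-0.001,0.0015,0,0,0,0,0],[0.002,-0.003,0,0,0,0,0],[0.006,-0.009,0.0,0,0,0,0],[0.008,-0.012,0.02,0,0,0,0],[0.01,-0.015,0.05,0,0,0,0],[0.01,-0.015,0.06,0,0,0,0],[0.01,-0.015,0.06,0,0,0,0]]
  ]
}}

```text
t: 5.68
eef_pos: [0.5206, -0.1281, 0.1389]
ee_rot: [0.468, 0.884, 0.001, 0.003]
contact_force: [1.0, 0.3, -0.1]
opening: -0.0002
grip_force: 0.0
```

Call:
{"fn": "apply_moves", "kwargs": {
  "commands": [
    [[0.015,-0.03,0,0,0,0,0],[0.03,-0.06,0,0,0,0,0],[0.045,-0.09,0,0,0,0,0],[0.06,-0.12,0,0,0,0,0],[0.075,-0.15,0,0,0,0,0],[0.09,-0.18,0,0,0,0,0],[0.096,-0.193,0,0,0,0,0],[0.096,-0.193,0,0,0,0,0],[0.096,-0.193,0,0,0,0,0]]
  ]
}}

```text
t: 6.43
eef_pos: [0.6131, -0.3203, 0.1337]
ee_rot: [0.468, 0.883, 0.0, -0.002]
contact_force: [-0.7, 0.5, -0.4]
opening: -0.0001
grip_force: 0.0
```

Run:
```python
from h import *
s,M=st()
np.savez('w5pose.npz',p=s['eef_pos'],M=M)
f=grab('top','t5')
cv2.imwrite('pics/t5c.png',cv2.resize(f['pixels'][120:280,235:420,::-1],(740,600),interpolation=cv2.INTER_CUBIC))
```

```text
6.43 pos [ 0.6131 -0.3203  0.1337] fix [-2.499e-01 -1.000e-04] yaxis 0.596 want 0.5972036732051036 zax [-0.004  0.002 -1.   ] F [-0.7  0.5 -0.4] op -8.159649232296015e-05 q7 0.8756112534284456
```

View pics/t5c.png

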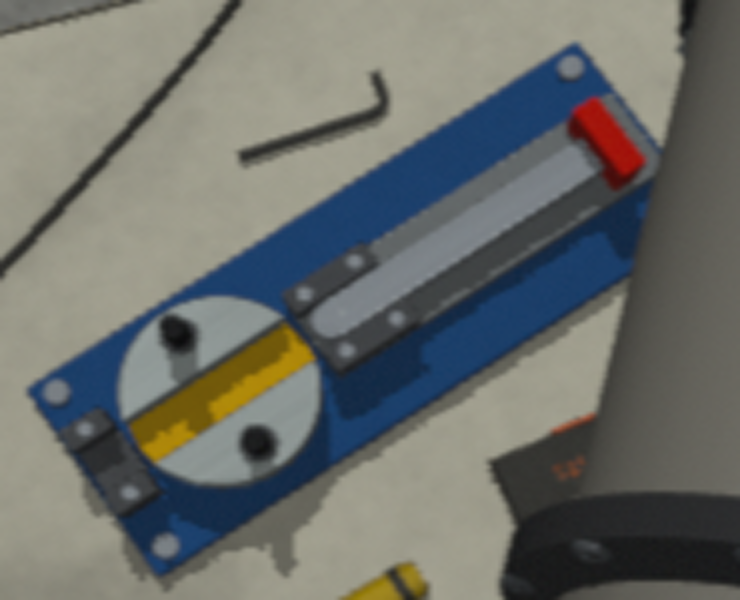

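The slot looks aligned: post tops are near (177,330) and (258,440). The head is undisturbed near (607,140). I'll check the angle and head pose numerically.

Run:
```python
from h import *
f=dict(np.load('t5.npz'))
w=lambda x,y,z: world(f,235+x/4-.375,120+y/3.75-.37,z)
ang=lambda d:(np.arctan2(d[1],d[0])-YAW+np.pi/2)%np.pi-np.pi/2
a,b=w(177,328,.08),w(258,438,.08); d=a-b; print('posts',fx(a),fx(b),ang([-d[1],d[0]]))
for A,B in(((283,322),(130,420)),((316,361),(152,462))): print('edge',ang(w(*A,.044)-w(*B,.044)))
r=f['pixels'].astype(int); m=(r[...,0]>110)&(r[...,1]<60); m[:140]=0;m[180:]=0;m[:,:370]=0;m[:,405:]=0
v,u=np.where(m); q=np.array([fx(world(f,x,y)) for x,y in zip(u,v)]); h=f['depth'][m]
z=np.array([world(f,x,y)[2] for x,y in zip(u,v)]); k=z>.055
print('head top',len(q[k]),q[k].min(0),q[k].max(0),q[k].mean(0))
```

```text
posts [-0.0020298  -0.02877474] [-0.00238699  0.0321562 ] 0.0058621065837032305
edge 0.0011405083025000096
edge -0.019472475753352647
head top 159 [-0.21665509 -0.01885199] [-0.20372853  0.01982774] [-0.2099994   0.00087466]
```

Aligned within about 0.01 rad. Now descend behind the head and push.

Call:
{"fn": "apply_moves", "kwargs": {
  "commands": [
    [[0,0,-0.03,0,0,0,0],[0,0,-0.055,0,0,0,0],[0,0,-0.075,0,0,0,0],[0,0,-0.085,0,0,0,0],[0,0,-0.085,0,0,0,0],[0,0,-0.085,0,0,0,0]]
  ]
}}

```text
t: 6.98
eef_pos: [0.6144, -0.3188, 0.0515]
ee_rot: [0.467, 0.884, 0.0, -0.0]
contact_force: [0.3, -0.8, -0.3]
opening: -0.0001
grip_force: 0.0
```

Call:
{"fn": "apply_moves", "kwargs": {
  "commands": [
    [[-0.0034,0.005,0,0,0,0,0],[-0.0067,0.0099,0,0,0,0,0],[-0.0101,0.0149,0,0,0,0,0],[-0.0135,0.0198,0,0,0,0,0],[-0.0169,0.0248,0,0,0,0,0],[-0.0202,0.0298,0,0,0,0,0],[-0.0236,0.0347,0,0,0,0,0],[-0.027,0.0397,0,0,0,0,0],[-0.0303,0.0447,0,0,0,0,0],[-0.0337,0.0496,0,0,0,0,0]]
  ]
}}

```text
t: 7.82
eef_pos: [0.5808, -0.2708, 0.0518]
ee_rot: [0.468, 0.884, -0.0, 0.001]
contact_force: [2.8, -3.1, 2.0]
opening: 0.0002
grip_force: 1.8
```

```bash
python3 -c "
from h import *
st()"
```

```text
7.82 pos [ 0.5808 -0.2708  0.0518] fix [-0.1908 -0.0013] yaxis 0.597 want 0.5972036732051036 zax [ 0.001 -0.001 -1.   ] F [ 2.8 -3.1  2. ] op 0.00015860597280682932 q7 0.7867524224896314
```

Call:
{"fn": "apply_moves", "kwargs": {
  "commands": [
    [[-0.0034,0.005,0,0,0,0,0],[-0.0067,0.0099,0,0,0,0,0],[-0.0101,0.0149,0,0,0,0,0],[-0.0135,0.0198,0,0,0,0,0],[-0.0169,0.0248,0,0,0,0,0],[-0.0202,0.0298,0,0,0,0,0],[-0.0236,0.0347,0,0,0,0,0],[-0.027,0.0397,0,0,0,0,0],[-0.0303,0.0447,0,0,0,0,0],[-0.0337,0.0496,0,0,0,0,0]]
  ]
}}

```text
t: 8.65
eef_pos: [0.5465, -0.2205, 0.0512]
ee_rot: [0.468, 0.884, -0.0, -0.0]
contact_force: [1.9, -2.9, 3.1]
opening: 0.0002
grip_force: 1.7
```

```bash
python3 -c "
from h import *
st()"
```

```text
8.65 pos [ 0.5465 -0.2205  0.0512] fix [-0.13   -0.0011] yaxis 0.597 want 0.5972036732051036 zax [-0.  0. -1.] F [ 1.9 -2.9  3.1] op 0.00019268504479596935 q7 0.7208570790324108
```

Call:
{"fn": "apply_moves", "kwargs": {
  "commands": [
    [[-0.0011,0.0017,0,0,0,0,0],[-0.0022,0.0033,0,0,0,0,0],[-0.0034,0.005,0,0,0,0,0],[-0.0045,0.0066,0,0,0,0,0],[-0.0056,0.0083,0,0,0,0,0],[-0.0067,0.0099,0,0,0,0,0],[-0.0073,0.0107,0,0,0,0,0],[-0.0079,0.0116,0,0,0,0,0],[-0.0079,0.0116,0,0,0,0,0]]
  ]
}}

```text
t: 9.4
eef_pos: [0.5397, -0.2106, 0.0515]
ee_rot: [0.468, 0.884, -0.0, 0.001]
contact_force: [3.2, -4.5, 0.6]
opening: -0.0004
grip_force: 2.5
```

```bash
python3 -c "
from h import *
st()"
```

```text
9.4 pos [ 0.5397 -0.2106  0.0515] fix [-0.1179 -0.0011] yaxis 0.597 want 0.5972036732051036 zax [ 0.002 -0.002 -1.   ] F [ 3.2 -4.5  0.6] op -0.0003913580471802701 q7 0.7055607473196646
```

Slightly further, to feel the stop.

Call:
{"fn": "apply_moves", "kwargs": {
  "commands": [
    [[-0.0006,0.0008,0,0,0,0,0],[-0.0011,0.0017,0,0,0,0,0],[-0.0017,0.0025,0,0,0,0,0],[-0.0017,0.0025,0,0,0,0,0]]
  ]
}}

```text
t: 9.73
eef_pos: [0.5396, -0.2105, 0.0516]
ee_rot: [0.469, 0.883, -0.001, 0.004]
contact_force: [7.0, -7.3, -3.5]
opening: 0.0002
grip_force: 4.9
```

```bash
python3 -c "
from h import *
st()"
```

```text
9.73 pos [ 0.5396 -0.2105  0.0516] fix [-0.1178 -0.0011] yaxis 0.595 want 0.5972036732051036 zax [ 0.006 -0.005 -1.   ] F [ 7.  -7.3 -3.5] op 0.000187470770488569 q7 0.702119990710268
```

The head is home: no more travel, and the force is rising. Back off, rise and look.

Call:
{"fn": "apply_moves", "kwargs": {
  "commands": [
    [[0.004,-0.006,0,0,0,0,0],[0.012,-0.018,0,0,0,0,0],[0.02,-0.03,0.0,0,0,0,0],[0.025,-0.038,0.03,0,0,0,0],[0.03,-0.045,0.07,0,0,0,0],[0.04,-0.06,0.1,0,0,0,0],[0.055,-0.085,0.1,0,0,0,0],[0.07,-0.11,0.1,0,0,0,0],[0.07,-0.11,0.1,0,0,0,0],[0.07,-0.11,0.1,0,0,0,0]]
  ]
}}

```text
t: 10.57
eef_pos: [0.6059, -0.317, 0.1488]
ee_rot: [0.469, 0.883, 0.0, -0.003]
contact_force: [0.3, 0.5, -0.3]
opening: -0.0002
grip_force: 0.0
```

Run:
```python
from h import *
st()
f=grab('top','t6')
cv2.imwrite('pics/t6c.png',cv2.resize(f['pixels'][120:280,235:420,::-1],(740,600),interpolation=cv2.INTER_CUBIC))
r=f['pixels'].astype(int); m=(r[...,0]>110)&(r[...,1]<60); m[:140]=0;m[220:]=0;m[:,:310]=0;m[:,405:]=0
v,u=np.where(m); W=np.array([world(f,x,y) for x,y in zip(u,v)]); k=W[:,2]>.055; q=np.array([fx(p) for p in W[k]])
print(k.sum(),q.min(0),q.max(0),q.mean(0),np.median(W[k,2]))
```

```text
10.57 pos [ 0.6059 -0.317   0.1488] fix [-0.2431  0.004 ] yaxis 0.595 want 0.5972036732051036 zax [-0.005  0.004 -1.   ] F [ 0.3  0.5 -0.3] op -0.00017594984088426964 q7 0.8779843386072642
164 [-0.1070919  -0.01792551] [-0.09408807  0.02047351] [-0.1004979   0.00140532] 0.06101601318499977
```

View pics/t6c.png

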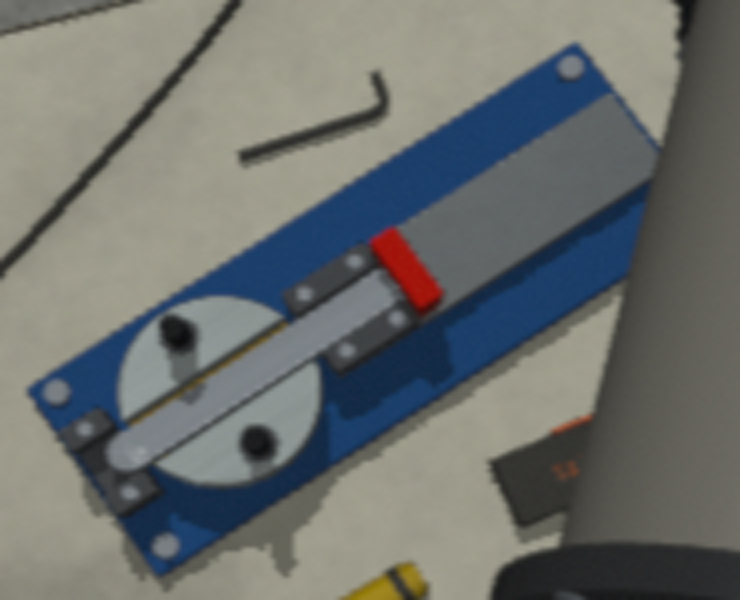

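The bar runs through the slot into the keeper, with its nose near (125,450). The head is flush against the guide near (407,270), rear face at x = -107 mm, and the arm is clear.

```bash
python3 -c "
from station import ctrl
print(ctrl.job_done())"
```

```text
the job is handed in; nothing more can be done
None
```

The shaft is locked and the job is handed in: the slot is lined up with the bar, the bar is through it, and the last top view puts the head's rear face at x = -107 mm against the guide, but the hand-in returned no verdict.

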